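Turn the divider leaf of the shift book

TASK

Turn the stiff white divider leaf of the shift book right over its spine by pushing it with a fingertip or the outside of the fingers, and press it down until it lies fully flat on the other half of the book. Do not take the leaf between the fingers, do not lift or tip the book or shove it out of its place, and leave everything else on the table where it stands.

Things in the scene. Friction and masses are not known exactly. Their poses are not given: they have to be found in the camera images.
- book: The shift book: a loose grey case, about 2.2 kg, 240 mm long along its x (the spine's direction), 280 wide along its y, 28 high, flat on the table. Origin: centre of its underside, z up. A ring spine runs along x through the middle: the leaf turns about a line parallel to x, 34 mm above the origin; the rings stand up to 45 mm high, two steel end lugs (x = +-112) up to 44.
- leaf (a joint): Angle (rad) of the stiff white divider leaf about the spine: 0 = flat over the book's -y half, 1.57 = upright, 3.14 = flat over the +y half (end stop). Starts partly raised, 0.25 to 0.6. Stiff hinge without spring: the leaf stays at any angle and must be pushed all the way, with about 2 N at its tab.
- leaf_tab (a point): Middle of the outer edge of the leaf's thumb tab, 170 mm from the spine axis, at mid-thickness. Tab: 56 mm wide along the spine, centred on the book's x = 0, 20 mm long, sticks out past the case. Axes fixed to the leaf: x along the spine, y from tab to spine, z out of the face that looks up at joint value 0.
- cheese: Bystander (sizes in mm), not to be disturbed: pale block with rounded edges, 75 x 105 x 60; origin at the centre of its underside.
- bowl: Bystander (sizes in mm), not to be disturbed: steel bowl, 110 across, 50 high; origin at the centre of its underside.
- jar: Bystander (sizes in mm), not to be disturbed: lidded glass jar, 48 across, 65 high; origin at the centre of its underside.
- weight: Bystander (sizes in mm), not to be disturbed: brass weight with a knob on top, 40 across, 52 high; origin at the centre of its underside.
- spatula: Bystander (sizes in mm), not to be disturbed: spatula lying flat, 260 long; origin at the centre of its underside (about the middle of its length).
- cup: Bystander (sizes in mm), not to be disturbed: white cup without handle, 72 across, 80 high; origin at the centre of its underside.
- leaf_mid (a point): Centre of the leaf's panel, 78 mm from the spine axis, axes as leaf_tab. The leaf: 204 mm along the spine, reaching to 150 mm from the spine axis (170 at the tab), 5 mm thick, 0.13 kg, its mid-plane through the spine axis; when flat, its lower face is about 3 mm above the case's sheets.
- leaf_upper: The leaf's facing on the side that looks up at joint value 0 (down after turning): white, fixed to the leaf, covers it and its tab to 3 mm from the edges. Origin on the spine axis, axes as leaf_tab. Only used to tell whether the leaf is pinched (both facings pressed by the fingers at once).
- leaf_lower: The same facing on the leaf's other side, which looks down at joint value 0 and up after turning; this is the side to push on. Origin on the spine axis, axes as leaf_tab.

How it is judged:
At the end, for the whole second after the job is handed in: The leaf lies flat over the book's other half (joint above 3.04 rad, within 0.1 rad of its stop) and is at rest; the book lies flat on the table, at rest, within 20 mm of where it was; every bystander is within 30 mm of where it stood (value of joint leaf above 3.04 rad and velocity of joint leaf between -0.05 and 0.05 rad/s and linear speed of book below 0.01 m/s and height (world z) of book below 0.005 m and angle between book's own z axis and vertical below 0.04 rad and distance of book from where it was at the start of the episode below 0.02 m and distance of each of cheese, bowl, jar, weight, spatula, cup from where it was at the start of the episode below 0.03 m); the robot touches nothing.
It fails at once if the leaf is taken between the fingers (contact force between the fingers and leaf_upper above 0.5 N and contact force between the fingers and leaf_lower above 0.5 N).
It fails at once if the book is lifted or tipped (height (world z) of book above 0.012 m or angle between book's own z axis and vertical above 0.08 rad).
It fails at once if the book is shoved more than 20 mm (distance of book from where it was at the start of the episode above 0.02 m).
It fails at once if a bystander is moved more than 30 mm (distance of any of cheese, bowl, jar, weight, spatula, cup from where it was at the start of the episode above 0.03 m).
It also fails if it takes over 46 s, if anything falls off the work surface, if the arm or the gripper's body presses on something with over 40 N, if the wrist force passes 120 N, or if a joint passes its speed limit or range.

ROBOT

A 6-joint arm with a two-finger parallel gripper is mounted at the origin on the work surface. World frame = base frame: x ahead of the robot, y to its left, z up, the work surface at z = 0. Lengths are in m, angles in rad, forces in N, time in s.
With the tool pointing down it reaches from about 0.25 to 0.725 m from the base axis. Payload 4 kg.
Tool frame: the origin (TCP) lies at the very end of the fingers, on their centre line; the grasp point (between the pads) lies 19 mm behind it; z points along the fingers, y is the direction in which the jaws open and shut (so a half turn about z gives the same grasp; the last joint's range is limited). The gripper opens to 85 mm and grips with 20 to 120 N. Pads are 22 mm wide; open, the fingers measure 114 mm over their backs; the gripper's body (76 mm by 85 mm) begins 54 mm behind the grasp point. The pads swing forward as they close: fully open they stand 13 mm farther back than shut.
Start: joints at [1.303, 0.241, 0.005, 1.335, 0, 1.571], TCP at [0.132, 0.482, 0.231] pointing down, gripper open.
Joint ranges: [-2.72, 2.72], [-1.05, 1.87], [-1.09, 1.28], [-1.99, 2.15], [-1.42, 1.44], [-3.14, 3.14]. Speed limits (rad/s): [2.79, 2.79, 3.14, 3.14, 3.14, 3.14].

INTERFACE

Orientations are given as a unit quaternion [x, y, z, w].
In Python, from workcell import bot, camera gives the robot as it stands. The module is installed in compiled form; this text tells all that it offers.
- The arm moves only by the tool send_rows, never from a script. Its argument "deltas" is a list of rows, each an object with "grip": the opening, from 0 (shut) to 1 (fully open); "translation": the shift along the tool's x, y, z in m, a list of three; "twist": the turn, a rotation vector about the tool's x, y, z in degrees, a list of three. A call has 1 to 5 rows; each row is the pose to reach, as a shift and turn from the pose measured when the call began, along the tool's axes at that moment; what a row does not reach only later rows make up. A row lasts 1/8 s, in which the tool goes at most 62.5 mm and 10.7 degrees, less where a joint would pass 70% of its speed; a pose out of reach is approached as far as the arm can. A call with a gripper value outside its range is refused whole. The fingers move at their own pace and stop on an object; the grip force is fixed at half the most. Time passes only in rows, so rows that repeat a pose let the fingers close. It gives the time, the measured TCP pose, the force and the opening at its end, in the units of the state.
- bot.get_obs(): the state, without advancing time (a new reading comes with each control period).
- camera(name): name is "side" or "top" or "wrist"; returns a dict with "color" (480x640x3 uint8, blue, green, red), "intrinsics" (3x3 intrinsics, pixels), "xyz" and "rotation" of the camera in the world. Camera axes: x right, y down, z forward; pixel columns grow to the right and rows downward; lengths in m; the calibration is good to about 2 mm. A picture is of the moment at which its call begins. There is no depth.
- bot.job_done(): hands the job in, once; it reports no verdict.
The state is a dict: "clock": time; "joint_pos": joint angles; "joint_vel": joint speeds; "tau": joint torques, N m; "eef_pos": TCP position; "tool_rot": TCP orientation; "ft_force": force on the tool from outside, world axes, zero at the start; "ft_torque": the same for the moment, N m; "grip_width": finger opening in m.
Only numpy, scipy, OpenCV 4.12 (cv2) and the standard library are available. Lean on these libraries where they do the work, as an engineer would, in place of code of your own. Each camera call takes 0.05 s, during which the arm holds its last target.

## Working session

There is one attempt and no reset: what is moved stays moved. The work goes in short steps, Python scripts to look and compute and a tool call to move; the robot and the scene stay as the last step left them, time stands still between calls to the robot, and variables do not carry over. Pictures are saved under pics/ and viewed, and the job is handed in when it is done.

Besides the shell and the picture viewer there is one more tool, called after "Call:" as name(argument=value, ...) on one line, values as JSON. send_rows: Moves the arm, as the interface text tells. Its arguments: {"type":"object","properties":{"deltas":{"type":"array","items":{"type":"object","properties":{"grip":{"type":"number"},"translation":{"type":"array","items":{"type":"number"}},"twist":{"type":"array","items":{"type":"number"}}}}}},"required":["deltas"]}

```bash
mkdir -p pics
cat > h.py <<'E'
import numpy as np,cv2,json
from workcell import bot,camera
def snap(n,f):
    c=camera(n); cv2.imwrite('pics/'+f,c['color']); 
    np.savez('pics/'+f+'.npz',K=c['intrinsics'],p=c['xyz'],R=c['rotation']); 
def toplane(f,u,v,z):
    d=np.load('pics/'+f+'.npz'); r=d['R']@np.linalg.inv(d['K'])@np.array([u,v,1.]); return d['p']+r*(z-d['p'][2])/r[2]
def proj(f,P):
    d=np.load('pics/'+f+'.npz'); q=d['K']@(d['R'].T@(np.array(P)-d['p'])); return q[:2]/q[2]
E
python3 - <<'E'
from h import *
print(bot.get_obs())
for n in('side','top'):
    snap(n,n+'0.png'); d=np.load(f'pics/{n}0.png.npz'); print(n,d['p'],d['R'].shape,d['R'],d['K'])
E
```

```text
{'clock': 0.0, 'joint_pos': array([1.30297651e+00, 2.41411161e-01, 3.72545838e-03, 1.33517402e+00,
       4.69431412e-06, 1.57080932e+00]), 'joint_vel': array([ 0.00102266,  0.00031761,  0.00129581,  0.00193133, -0.00070946,
       -0.00052304]), 'tau': array([ 4.29157208e-04, -3.72323370e+01,  2.52406508e+01,  1.70413591e-02,
       -5.37267272e-05, -9.14544493e-07]), 'eef_pos': array([0.13214901, 0.48157629, 0.23041432]), 'tool_rot': array([ 1.33516425e-01,  9.91046063e-01, -1.02214657e-03, -1.40061204e-04]), 'ft_force': array([ 0.12498658, -0.04877723,  0.46320191]), 'ft_torque': array([ 0.00595524, -0.03247698,  0.04389017]), 'grip_width': 0.0854811016936536}
side [ 0.25008919 -0.65960808  0.96018765] (4,) [ 0.91370102 -0.18107252  0.07521695 -0.35595731] [[596.50510346   0.         316.97916862]
 [  0.         596.50510346 244.27870479]
 [  0.           0.           1.        ]]
top [0.49280552 0.09925944 1.06804108] (4,) [ 0.70708022 -0.70575408  0.02057536 -0.03905634] [[522.91569422   0.         322.00939968]
 [  0.         522.91569422 236.50601529]
 [  0.           0.           1.        ]]
```

```bash
sed -i "s/R=c\['rotation'\]/R=Rotation.from_quat(c['rotation']).as_matrix()/; 1a from scipy.spatial.transform import Rotation" h.py
python3 - <<'E'
from h import *
for n in('side','top'): snap(n,n+'1.png')
E
```

```text
(no output)
```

View pics/side0.png

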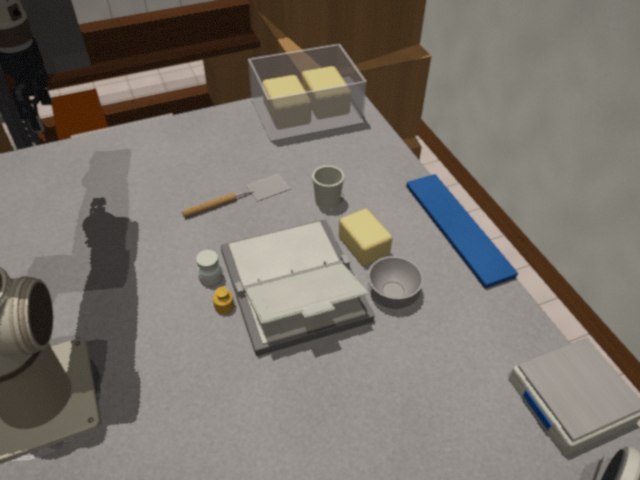

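View pics/top0.png

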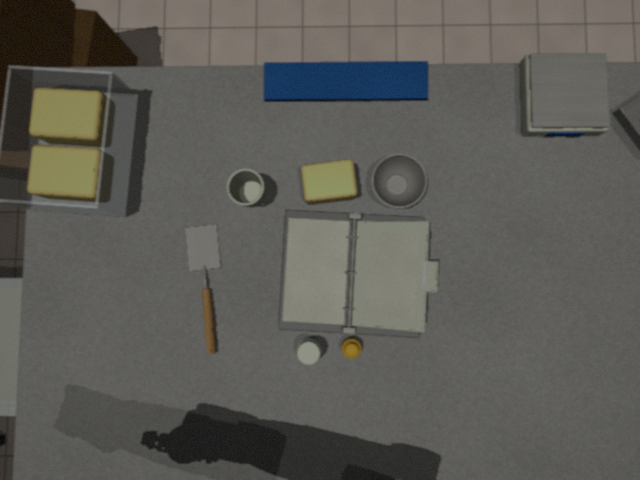

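The leaf is raised on the right of the top view (the −y side), with its tab at about (432,276). The spine lugs are at about (355,216) and (349,330). I'll measure those and enlarge the view.

Run:
```python
from h import *
for n,f in (('lugA',(355,216)),('lugB',(349,330))): print(n,toplane('top1.png',*f,.044))
for n,f in (('case corners',(286,211)),('',(432,217)),('',(420,335)),('',(279,328))): print(n,toplane('top1.png',*f,.02))
for z in(.06,.1,.13): print('tab',z,toplane('top1.png',438,276,z))
i=cv2.imread('pics/top1.png')[195:350,265:455]; cv2.imwrite('pics/topz.png',cv2.resize(i,None,fx=4,fy=3.8,interpolation=2))
i=cv2.imread('pics/side1.png')[200:360,180:440]; cv2.imwrite('pics/sidez.png',cv2.resize(i,None,fx=3,fy=3,interpolation=2))
```

```text
lugA [0.61996953 0.06131445 0.044     ]
lugB [0.39795916 0.07342243 0.044     ]
case corners [0.63317591 0.19987903 0.02      ]
 [ 0.62088888 -0.09393536  0.02      ]
 [ 0.38674706 -0.06697123  0.02      ]
 [0.39891577 0.21175723 0.02      ]
tab 0.06 [ 0.50243108 -0.09630924  0.06      ]
tab 0.1 [ 0.50204913 -0.08854889  0.1       ]
tab 0.13 [ 0.50176267 -0.08272863  0.13      ]
```

View pics/topz.png

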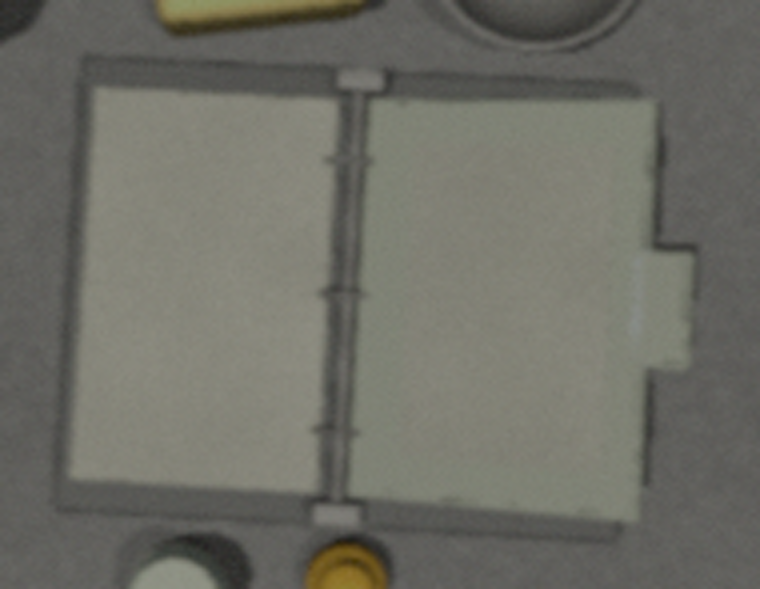

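View pics/sidez.png

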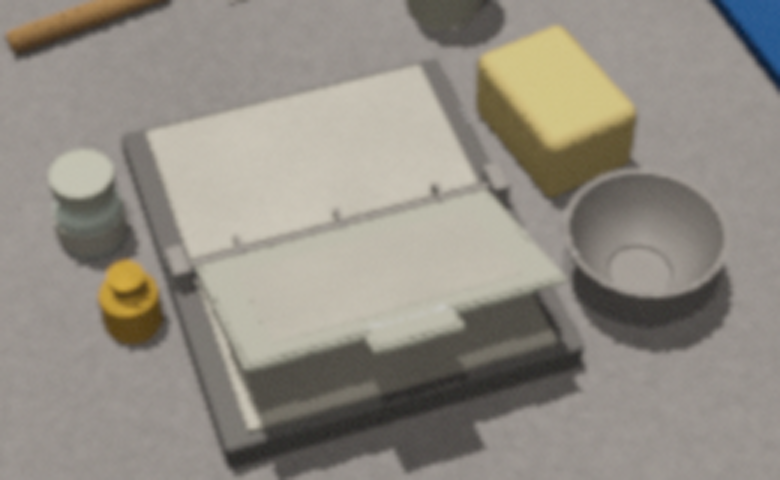

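```bash
cat >> h.py <<'E'
C=np.array([0.509,0.0674,0]); yaw=np.arctan2(-.0121,.222)
ex=np.array([np.cos(yaw),np.sin(yaw),0]); ey=np.array([-np.sin(yaw),np.cos(yaw),0]); ez=np.array([0,0,1.])
def bk(x,y,z): return C+x*ex+y*ey+z*ez
def leaf(r,x,th,off=0): # off along leaf normal: + = upper face normal
    return bk(x,-r*np.cos(th)-off*-np.sin(th)*1, .034+r*np.sin(th)+off*np.cos(th))
E
python3 - <<'E'
from h import *
print(np.degrees(yaw))
for th in np.arange(.2,.65,.05): print(round(th,2),*[proj(f,leaf(.17,x,th)).round(1) for f in('side1.png','top1.png') for x in (-.028,0,.028)])
print(proj('top1.png',bk(.12,.14,.028)),proj('top1.png',bk(-.12,.14,.028)))
E
```

```text
-3.1197911523045305
0.2 [306.4 334.1] [321.1 329.8] [335.7 325.6] [439.7 292.1] [440.2 277.3] [440.8 262.5]
0.25 [306.  330.6] [320.8 326.3] [335.5 322.1] [439.5 292.1] [440.1 277.2] [440.7 262.3]
0.3 [305.6 326.9] [320.5 322.7] [335.2 318.4] [439.1 292.2] [439.7 277.1] [440.3 262.1]
0.35 [305.1 323.1] [320.  318.8] [334.8 314.6] [438.5 292.2] [439.1 277. ] [439.7 261.9]
0.4 [304.5 319.1] [319.5 314.8] [334.3 310.6] [437.7 292.2] [438.3 276.9] [438.8 261.6]
0.45 [303.8 315. ] [318.9 310.7] [333.7 306.5] [436.5 292.2] [437.2 276.7] [437.8 261.4]
0.5 [303.  310.7] [318.2 306.5] [333.1 302.3] [435.2 292.1] [435.8 276.6] [436.4 261.1]
0.55 [302.2 306.3] [317.4 302.1] [332.3 297.9] [433.6 292.1] [434.2 276.4] [434.8 260.8]
0.6 [301.3 301.8] [316.5 297.6] [331.5 293.5] [431.7 292. ] [432.3 276.2] [433.  260.5]
[285.24887668 208.85854538] [277.55644967 329.44658539]
```

```bash
cat >> h.py <<'E'
def pose(y,z,phi,x=0):
    p=np.radians(phi); a=np.cos(p)*ey-np.sin(p)*ez
    return bk(x,y,z),Rotation.from_matrix(np.array([-ex,np.cross(a,-ex),a]).T)
def rel(*wps):
    o=bot.get_obs(); P=o['eef_pos'];R=Rotation.from_quat(o['tool_rot'])
    d=P-C; m=R.as_matrix()[:,2]
    print('t',o['clock'].round(2) if hasattr(o['clock'],'round') else o['clock'],'book xyz',[round(float(v),4) for v in(d@ex,d@ey,d[2])],'phi',np.degrees(np.arctan2(-m[2],m@ey)).round(1),'F',o['ft_force'].round(1),'F_book',[round(float(o['ft_force']@e),1) for e in(ex,ey,ez)],'g',round(float(o['grip_width']),4))
    for w in wps:
        p,Q=pose(*w); print(w,'T',R.inv().apply(p-P).round(4),'tw',np.degrees((R.inv()*Q).as_rotvec()).round(1))
def contact(th,r,phi):
    "tip TCP so finger's +normal side touches leaf lower face at r (tip corner if phi<theta)"
    c=leaf(r,0,th,-.0025)-C; p=np.radians(phi)
    n=np.array([np.sin(p),np.cos(p)]) # finger upper-side normal (y,z)
    return np.array([c@ey,c[2]])-.0145*n
E
python3 - <<'E'
from h import *
rel((-.22,.22,90),(-.22,.12,45),(-.17,.06,45))
E
```

```text
t 0.2 book xyz [-0.3988, 0.3933, 0.2307] phi 90.1 F [-0.   0.2  0.5] F_book [-0.0, 0.2, 0.5] g 0.085
(-0.22, 0.22, 90) T [-0.5196 -0.5149  0.0114] tw [ -0.1  -0.  -12.2]
(-0.22, 0.12, 45) T [-0.5196 -0.5148  0.1114] tw [-44.9   4.8 -11.6]
(-0.17, 0.06, 45) T [-0.509  -0.4658  0.1713] tw [-44.9   4.8 -11.6]
```

Call:
send_rows(deltas=[{"grip": 0, "translation": [-0.52, -0.515, 0.0], "twist": [0, 0, -12]}, {"grip": 0, "translation": [-0.52, -0.515, 0.0], "twist": [0, 0, -12]}, {"grip": 0, "translation": [-0.52, -0.515, 0.0], "twist": [0, 0, -12]}, {"grip": 0, "translation": [-0.52, -0.515, 0.0], "twist": [0, 0, -12]}, {"grip": 0, "translation": [-0.52, -0.515, 0.0], "twist": [0, 0, -12]}])

```text
clock: 0.82
eef_pos: [0.2878, 0.2114, 0.2315]
tool_rot: [0.029, 1.0, -0.0, 0.0]
ft_force: [1.7, 0.6, -0.1]
grip_width: -0.0004
```

Run:
```python
from h import *
rel((-.22,.23,90))
```

```text
t 0.825 book xyz [-0.2287, 0.1318, 0.2315] phi 90.0 F [ 1.7  0.6 -0.1] F_book [1.7, 0.7, -0.1] g -0.0004
(-0.22, 0.23, 90) T [-0.2298 -0.3511  0.0019] tw [-0.   0.  -0.2]
```

Call:
send_rows(deltas=[{"grip": 0, "translation": [-0.23, -0.351, 0.0], "twist": [0, 0, 0]}, {"grip": 0, "translation": [-0.23, -0.351, 0.0], "twist": [0, 0, 0]}, {"grip": 0, "translation": [-0.23, -0.351, 0.0], "twist": [0, 0, 0]}, {"grip": 0, "translation": [-0.23, -0.351, 0.0], "twist": [0, 0, 0]}, {"grip": 0, "translation": [-0.23, -0.351, 0.0], "twist": [0, 0, 0]}])

```text
clock: 1.45
eef_pos: [0.4436, -0.0598, 0.2318]
tool_rot: [0.029, 1.0, -0.0, 0.001]
ft_force: [0.9, 0.7, 0.4]
grip_width: -0.0
```

Call:
send_rows(deltas=[{"grip": 0, "translation": [-0.06, -0.1, 0.0], "twist": [-9, 0, 0]}, {"grip": 0, "translation": [-0.06, -0.1, 0.0], "twist": [-18, 0, 0]}, {"grip": 0, "translation": [-0.06, -0.1, 0.0], "twist": [-27, 0, 0]}, {"grip": 0, "translation": [-0.06, -0.1, 0.0], "twist": [-36, 0, 0]}, {"grip": 0, "translation": [-0.06, -0.1, 0.0], "twist": [-45, 0, 0]}])

```text
clock: 2.08
eef_pos: [0.498, -0.1641, 0.2321]
tool_rot: [0.027, 0.923, 0.384, 0.013]
ft_force: [-0.2, 0.2, 0.1]
grip_width: 0.0001
```

Run:
```python
from h import *
rel((-.22,.12,45),(-.22,.06,45),(-.17,.06,45))
```

```text
t 2.075 book xyz [0.0016, -0.2318, 0.2321] phi 44.8 F [-0.2  0.2  0.1] F_book [-0.3, 0.2, 0.1] g 0.0001
(-0.22, 0.12, 45) T [ 0.0019 -0.0713  0.0874] tw [ 0.2  0.3 -0.1]
(-0.22, 0.06, 45) T [ 0.0021 -0.1139  0.1296] tw [ 0.2  0.3 -0.1]
(-0.17, 0.06, 45) T [ 0.0023 -0.0787  0.1651] tw [ 0.2  0.3 -0.1]
```

Call:
send_rows(deltas=[{"grip": 0, "translation": [0.002, -0.04, 0.05], "twist": [0, 0, 0]}, {"grip": 0, "translation": [0.002, -0.08, 0.09], "twist": [0, 0, 0]}, {"grip": 0, "translation": [0.002, -0.114, 0.13], "twist": [0, 0, 0]}, {"grip": 0, "translation": [0.002, -0.096, 0.147], "twist": [0, 0, 0]}, {"grip": 0, "translation": [0.002, -0.079, 0.165], "twist": [0, 0, 0]}])

```text
clock: 2.7
eef_pos: [0.4995, -0.102, 0.0581]
tool_rot: [0.028, 0.922, 0.385, 0.011]
ft_force: [1.5, 0.8, 0.7]
grip_width: -0.0001
```

Run:
```python
from h import *
snap('side','side2.png')
i=cv2.imread('pics/side2.png')[200:400,180:440]; cv2.imwrite('pics/side2z.png',cv2.resize(i,None,fx=3,fy=3,interpolation=2))
W=[]
for th,phi in((.42,45),(.5,45),(.6,45),(.7,45)): W.append((*contact(th,.168,phi),phi))
# phi>theta: finger side touches edge; slide tip 15mm further along finger
W=[(y+.015*np.cos(np.radians(p)),z-.015*np.sin(np.radians(p)),p) for y,z,p in W]
rel(*W)
```

```text
t 2.75 book xyz [-0.0008, -0.1667, 0.0589] phi 44.6 F [-1.   2.4  0.1] F_book [-1.1, 2.3, 0.1] g -0.0001
(np.float64(-0.15406478971452345), np.float64(0.07936138371822386), 45) T [-0.0007  0.0234 -0.0053] tw [ 0.4  0.1 -0.2]
(np.float64(-0.14827888085349988), np.float64(0.09148988403577703), 45) T [-0.0007  0.0361 -0.0097] tw [ 0.4  0.1 -0.2]
(np.float64(-0.1397144360977203), np.float64(0.10593694644808858), 45) T [-0.0007  0.0524 -0.0138] tw [ 0.4  0.1 -0.2]
(np.float64(-0.12975047829129502), np.float64(0.11945681594271772), 45) T [-0.0006  0.0691 -0.0162] tw [ 0.4  0.1 -0.2]
```

View pics/side2z.png

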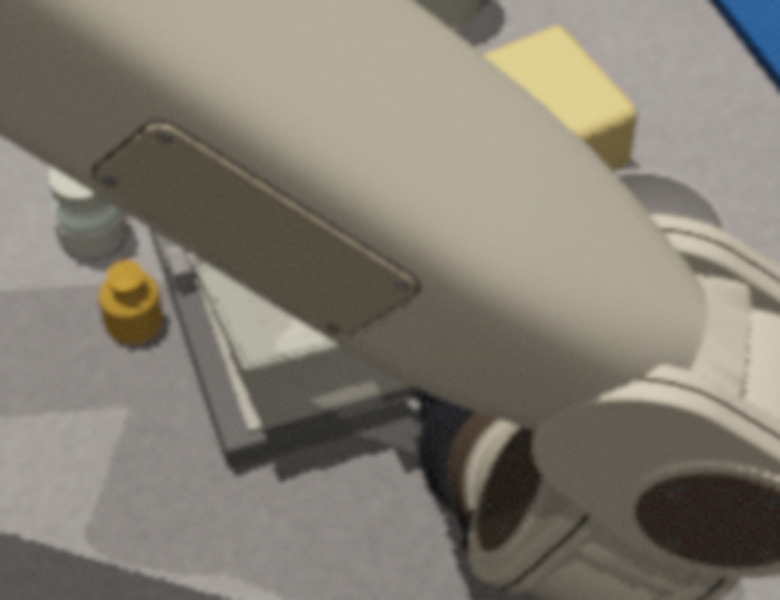

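The side view is mostly blocked by the forearm. The book corner and the visible part of the leaf haven't moved. I'll start the push under the tab.

Call:
send_rows(deltas=[{"grip": 0, "translation": [0, 0.012, -0.003], "twist": [0, 0, 0]}, {"grip": 0, "translation": [0, 0.023, -0.005], "twist": [0, 0, 0]}, {"grip": 0, "translation": [0, 0.036, -0.01], "twist": [0, 0, 0]}, {"grip": 0, "translation": [0, 0.052, -0.014], "twist": [0, 0, 0]}, {"grip": 0, "translation": [0, 0.06, -0.015], "twist": [0, 0, 0]}])

```text
clock: 3.38
eef_pos: [0.5014, -0.0678, 0.1136]
tool_rot: [0.026, 0.922, 0.385, 0.012]
ft_force: [-1.1, -2.2, -0.8]
grip_width: -0.0002
```

Run:
```python
from h import *
snap('top','top3.png');snap('side','side3.png')
i=np.hstack([cv2.imread(f'pics/{n}3.png')[180:380,220:480] for n in('top','side')]); cv2.imwrite('pics/z3.png',cv2.resize(i,(800,310),interpolation=2))
rel()
```

```text
t 3.475 book xyz [-0.0001, -0.135, 0.1135] phi 44.6 F [ 0.5  0.4 -0.5] F_book [0.5, 0.5, -0.5] g 0.0001
```

View pics/z3.png

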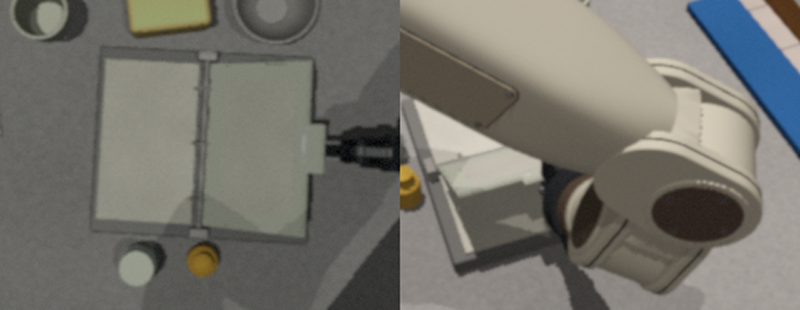

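Run:
```python
from h import *
rel(*[(*contact(th,.147,phi).round(4),phi) for th,phi in((.75,45),(.87,45),(1.0,45),(1.13,45),(1.25,45))])
```

```text
t 3.475 book xyz [-0.0001, -0.135, 0.1135] phi 44.6 F [ 0.5  0.4 -0.5] F_book [0.5, 0.5, -0.5] g 0.0001
(np.float64(-0.1195), np.float64(0.1221), 45) T [-0.0001  0.017   0.005 ] tw [ 0.4  0.2 -0.1]
(np.float64(-0.107), np.float64(0.1345), 45) T [-0.0001  0.0346  0.0052] tw [ 0.4  0.2 -0.1]
(np.float64(-0.0918), np.float64(0.1461), 45) T [-0.      0.0535  0.0078] tw [ 0.4  0.2 -0.1]
(np.float64(-0.0752), np.float64(0.1556), 45) T [-0.      0.0719  0.013 ] tw [ 0.4  0.2 -0.1]
(np.float64(-0.059), np.float64(0.1625), 45) T [0.     0.0882 0.0196] tw [ 0.4  0.2 -0.1]
```

Call:
send_rows(deltas=[{"grip": 0, "translation": [0, 0.017, 0.003], "twist": [0, 0, 0]}, {"grip": 0, "translation": [0, 0.035, 0.005], "twist": [0, 0, 0]}, {"grip": 0, "translation": [0, 0.054, 0.008], "twist": [0, 0, 0]}, {"grip": 0, "translation": [0, 0.072, 0.013], "twist": [0, 0, 0]}, {"grip": 0, "translation": [0, 0.088, 0.02], "twist": [0, 0, 0]}])

```text
clock: 4.1
eef_pos: [0.506, 0.0099, 0.163]
tool_rot: [0.026, 0.922, 0.385, 0.012]
ft_force: [0.6, -3.0, 1.2]
grip_width: 0.0
```

Run:
```python
from h import *
snap('top','top4.png');snap('side','side4.png')
i=np.hstack([cv2.imread(f'pics/{n}4.png')[180:380,220:480] for n in('top','side')]); cv2.imwrite('pics/z4.png',cv2.resize(i,(800,310),interpolation=2))
rel(*[(*contact(th,.14,phi).round(4),phi) for th,phi in((1.3,50),(1.42,57),(1.54,64),(1.66,71),(1.78,78))])
```

```text
t 4.2 book xyz [-0.0003, -0.0568, 0.1632] phi 44.6 F [-0.3  0.1  0.3] F_book [-0.3, 0.0, 0.3] g 0.0004
(np.float64(-0.051), np.float64(0.1589), 50) T [-0.0002  0.0011  0.0071] tw [5.4 0.1 0.1]
(np.float64(-0.0357), np.float64(0.1641), 57) T [-0.0002  0.0155  0.0144] tw [12.4  0.1  0.1]
(np.float64(-0.0198), np.float64(0.1675), 64) T [-0.0002  0.0291  0.0233] tw [19.4  0.1  0.1]
(np.float64(-0.0037), np.float64(0.1689), 71) T [-0.0002  0.0414  0.0338] tw [26.4  0.2  0.1]
(np.float64(0.0124), np.float64(0.1685), 78) T [-0.0002  0.0524  0.0455] tw [33.4  0.2  0.1]
```

View pics/z4.png

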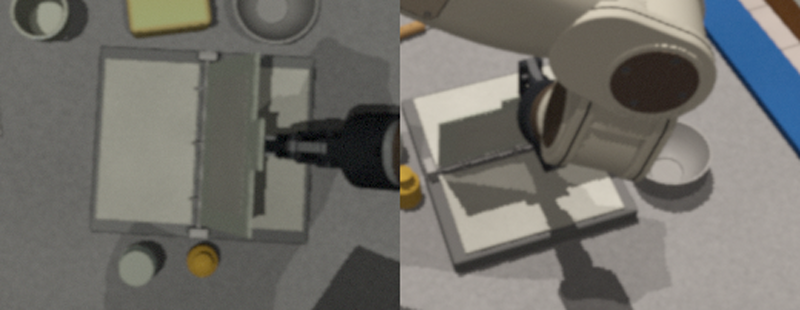

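The leaf now stands nearly upright, with the tab at (262,140) in the left half of the zoom, in line with the plan. The book and the bystanders are in place.

Call:
send_rows(deltas=[{"grip": 0, "translation": [0, 0.001, 0.007], "twist": [5, 0, 0]}, {"grip": 0, "translation": [0, 0.0155, 0.0145], "twist": [12, 0, 0]}, {"grip": 0, "translation": [0, 0.029, 0.023], "twist": [19, 0, 0]}, {"grip": 0, "translation": [0, 0.0415, 0.034], "twist": [26, 0, 0]}, {"grip": 0, "translation": [0, 0.0525, 0.0455], "twist": [33, 0, 0]}])

```text
clock: 4.82
eef_pos: [0.5094, 0.0799, 0.1689]
tool_rot: [0.028, 0.994, 0.106, 0.005]
ft_force: [-0.6, -1.6, -1.0]
grip_width: 0.0001
```

Run:
```python
from h import *
rel(*[(*contact(th,.135,phi).round(4),phi) for th,phi in((1.85,82),(1.97,86),(2.09,90),(2.21,90),(2.33,90))])
```

```text
t 4.825 book xyz [-0.0003, 0.0126, 0.1689] phi 77.9 F [-0.6 -1.6 -1. ] F_book [-0.5, -1.6, -1.0] g 0.0001
(np.float64(0.0204), np.float64(0.1624), 82) T [-0.0003  0.0063  0.008 ] tw [ 4.1  0.2 -0. ]
(np.float64(0.0357), np.float64(0.1583), 86) T [-0.0003  0.0204  0.0152] tw [ 8.1  0.2 -0. ]
(np.float64(0.0503), np.float64(0.1524), 90) T [-0.0002  0.0334  0.0241] tw [12.1  0.2 -0.1]
(np.float64(0.064), np.float64(0.1438), 90) T [-0.0002  0.045   0.0353] tw [12.1  0.2 -0.1]
(np.float64(0.0766), np.float64(0.1336), 90) T [-0.0001  0.0552  0.048 ] tw [12.1  0.2 -0.1]
```

Call:
send_rows(deltas=[{"grip": 0, "translation": [0, 0.0065, 0.008], "twist": [4, 0, 0]}, {"grip": 0, "translation": [0, 0.0205, 0.015], "twist": [8, 0, 0]}, {"grip": 0, "translation": [0, 0.0335, 0.024], "twist": [12, 0, 0]}, {"grip": 0, "translation": [0, 0.045, 0.035], "twist": [12, 0, 0]}, {"grip": 0, "translation": [0, 0.055, 0.048], "twist": [12, 0, 0]}])

```text
clock: 5.45
eef_pos: [0.513, 0.1444, 0.1329]
tool_rot: [0.028, 1.0, 0.002, 0.002]
ft_force: [0.4, 0.1, 1.9]
grip_width: -0.0003
```

Run:
```python
from h import *
snap('top','top5.png');snap('side','side5.png')
i=np.hstack([cv2.imread(f'pics/{n}5.png')[180:380,220:480] for n in('top','side')]); cv2.imwrite('pics/z5.png',cv2.resize(i,(800,310),interpolation=2))
rel(*[(*contact(th,.135,phi).round(4),phi) for th,phi in((2.43,90),(2.55,90),(2.67,90),(2.79,90),(2.9,90),(3.0,90),(3.14,90))])
```

```text
t 5.55 book xyz [-0.0012, 0.0768, 0.1317] phi 89.9 F [-0.4 -0.2  0.1] F_book [-0.4, -0.2, 0.1] g -0.0002
(np.float64(0.0861), np.float64(0.1241), 90) T [-0.0012  0.0093  0.0076] tw [ 0.1  0.  -0. ]
(np.float64(0.0962), np.float64(0.1114), 90) T [-0.0012  0.0194  0.0203] tw [ 0.1  0.  -0. ]
(np.float64(0.1046), np.float64(0.0976), 90) T [-0.0012  0.0277  0.0341] tw [ 0.1  0.  -0. ]
(np.float64(0.1114), np.float64(0.0828), 90) T [-0.0012  0.0345  0.049 ] tw [ 0.1  0.  -0. ]
(np.float64(0.116), np.float64(0.0687), 90) T [-0.0012  0.039   0.0631] tw [ 0.1  0.  -0. ]
(np.float64(0.1188), np.float64(0.0555), 90) T [-0.0012  0.0418  0.0763] tw [ 0.1  0.  -0. ]
(np.float64(0.1205), np.float64(0.0367), 90) T [-0.0011  0.0435  0.0951] tw [ 0.1  0.  -0. ]
```

View pics/z5.png

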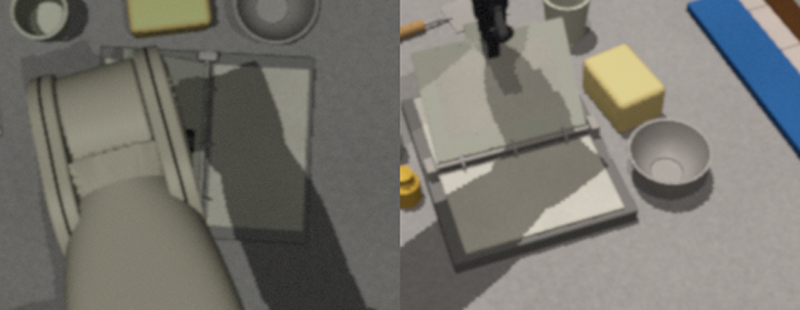

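The leaf has passed vertical and leans over the +y half with the fingertip on it. Nothing else has been disturbed. Next I'll push it down.

Call:
send_rows(deltas=[{"grip": 0, "translation": [0, 0.009, 0.0075], "twist": [0, 0, 0]}, {"grip": 0, "translation": [0, 0.0195, 0.02], "twist": [0, 0, 0]}, {"grip": 0, "translation": [0, 0.0275, 0.034], "twist": [0, 0, 0]}, {"grip": 0, "translation": [0, 0.0345, 0.049], "twist": [0, 0, 0]}, {"grip": 0, "translation": [0, 0.039, 0.063], "twist": [0, 0, 0]}])

```text
clock: 6.18
eef_pos: [0.514, 0.1838, 0.0675]
tool_rot: [0.027, 1.0, 0.001, 0.0]
ft_force: [0.5, 0.3, 1.0]
grip_width: -0.0
```

Run:
```python
from h import *
rel((.118,.055,90),(.12,.045,90),(.12,.0365,90),(.12,.033,90))
```

```text
t 6.175 book xyz [-0.0013, 0.1165, 0.0675] phi 89.9 F [0.5 0.3 1. ] F_book [0.4, 0.4, 1.0] g -0.0
(0.118, 0.055, 90) T [-0.0013  0.0015  0.0125] tw [ 0.1  0.  -0. ]
(0.12, 0.045, 90) T [-0.0013  0.0035  0.0225] tw [ 0.1  0.  -0. ]
(0.12, 0.0365, 90) T [-0.0013  0.0034  0.031 ] tw [ 0.1  0.  -0. ]
(0.12, 0.033, 90) T [-0.0013  0.0034  0.0345] tw [ 0.1  0.  -0. ]
```

Call:
send_rows(deltas=[{"grip": 0, "translation": [0, 0.0015, 0.0125], "twist": [0, 0, 0]}, {"grip": 0, "translation": [0, 0.0035, 0.0225], "twist": [0, 0, 0]}, {"grip": 0, "translation": [0, 0.0035, 0.029], "twist": [0, 0, 0]}, {"grip": 0, "translation": [0, 0.0035, 0.032], "twist": [0, 0, 0]}, {"grip": 0, "translation": [0, 0.0035, 0.032], "twist": [0, 0, 0]}])

```text
clock: 6.8
eef_pos: [0.5137, 0.1872, 0.0365]
tool_rot: [0.027, 1.0, 0.001, -0.0]
ft_force: [-3.9, -0.6, 6.3]
grip_width: 0.0001
```

Run:
```python
from h import *
rel((.12,.0345,90),(.12,.033,90))
snap('side','side6.png')
i=cv2.imread('pics/side6.png')[180:380,180:440]; cv2.imwrite('pics/z6.png',cv2.resize(i,None,fx=3,fy=3,interpolation=2))
```

```text
t 6.8 book xyz [-0.0018, 0.1199, 0.0365] phi 89.8 F [-3.9 -0.6  6.3] F_book [-3.9, -0.8, 6.3] g 0.0001
(0.12, 0.0345, 90) T [-0.0018  0.0001  0.002 ] tw [ 0.2 -0.  -0. ]
(0.12, 0.033, 90) T [-0.0018  0.0001  0.0035] tw [ 0.2 -0.  -0. ]
```

View pics/z6.png

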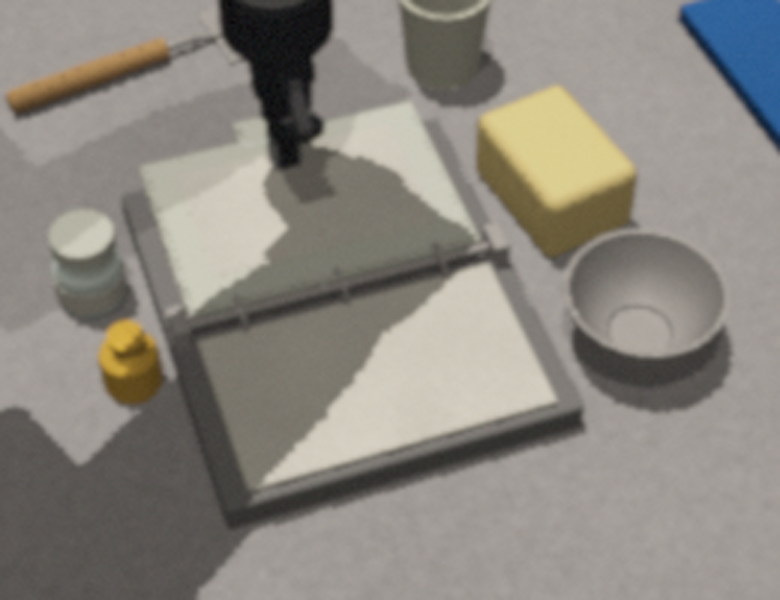

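The leaf lies flat on the far half, with the fingertip on it near (285,160). I'll press a little further to confirm the end stop, then lift straight up.

Call:
send_rows(deltas=[{"grip": 0, "translation": [0, 0, 0.002], "twist": [0, 0, 0]}, {"grip": 0, "translation": [0, 0, 0.003], "twist": [0, 0, 0]}, {"grip": 0, "translation": [0, 0, 0.003], "twist": [0, 0, 0]}])

```text
clock: 7.22
eef_pos: [0.5138, 0.1873, 0.0363]
tool_rot: [0.027, 1.0, 0.002, 0.001]
ft_force: [-6.9, -1.7, 17.2]
grip_width: -0.0001
```

Call:
send_rows(deltas=[{"grip": 0, "translation": [0, 0, -0.01], "twist": [0, 0, 0]}, {"grip": 0, "translation": [0, 0, -0.04], "twist": [0, 0, 0]}, {"grip": 0, "translation": [0, 0, -0.09], "twist": [0, 0, 0]}, {"grip": 0, "translation": [0, 0, -0.14], "twist": [0, 0, 0]}, {"grip": 0, "translation": [0, 0, -0.18], "twist": [0, 0, 0]}])

```text
clock: 7.85
eef_pos: [0.5141, 0.1866, 0.219]
tool_rot: [0.028, 1.0, 0.002, 0.002]
ft_force: [0.2, 0.1, 0.1]
grip_width: 0.0002
```

Call:
send_rows(deltas=[{"grip": 0, "translation": [0.2, 0.12, 0], "twist": [0, 0, 0]}, {"grip": 0, "translation": [0.2, 0.12, 0], "twist": [0, 0, 0]}, {"grip": 0, "translation": [0.2, 0.12, 0], "twist": [0, 0, 0]}, {"grip": 0, "translation": [0.2, 0.12, 0], "twist": [0, 0, 0]}, {"grip": 0, "translation": [0.2, 0.12, 0], "twist": [0, 0, 0]}])

```text
clock: 8.48
eef_pos: [0.319, 0.3187, 0.2195]
tool_rot: [0.025, 1.0, 0.003, 0.002]
ft_force: [0.8, 0.5, 0.3]
grip_width: 0.0003
```

Run:
```python
from h import *
rel()
snap('side','side7.png');snap('top','top7.png')
i=np.hstack([cv2.imread(f'pics/{n}7.png')[160:380,180:460] for n in('top','side')]); cv2.imwrite('pics/z7.png',cv2.resize(i,(800,314),interpolation=2))
i=cv2.imread('pics/side7.png')[200:360,180:440]; cv2.imwrite('pics/z7b.png',cv2.resize(i,None,fx=3,fy=3,interpolation=2))
for th in (2.9,3.0,3.04,3.09,3.14): print(th,*[proj('side7.png',leaf(r,x,th,-.0025)).round(1) for r,x in((.17,-.028),(.17,.028),(.15,-.102),(.15,.102))])
```

```text
t 8.475 book xyz [-0.2034, 0.2406, 0.2195] phi 89.7 F [0.8 0.5 0.3] F_book [0.7, 0.5, 0.3] g 0.0003
2.9 [256.2 208.6] [281.4 202.7] [224.6 224.4] [316.8 202.5]
3.0 [256.3 213.1] [281.2 207.2] [225.  228.3] [316.3 206.4]
3.04 [256.4 215. ] [281.2 209.2] [225.2 229.9] [316.2 208.2]
3.09 [256.6 217.6] [281.2 211.7] [225.5 232.2] [316.  210.4]
3.14 [256.8 220.2] [281.3 214.4] [225.8 234.5] [316.  212.7]
```

View pics/z7.png

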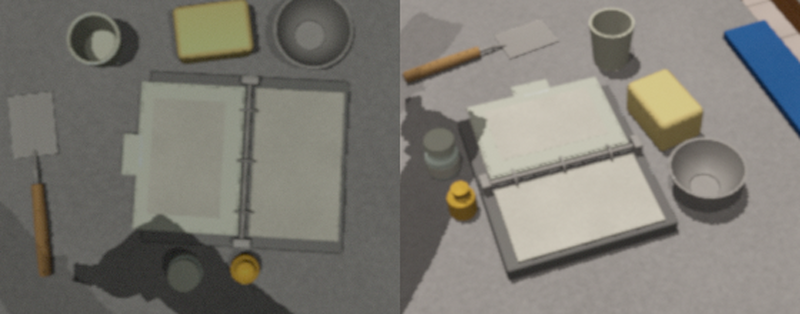

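View pics/z7b.png

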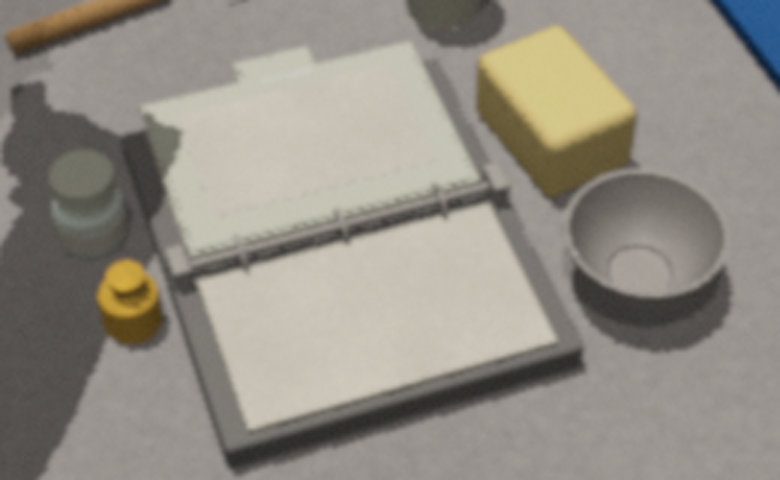

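The tab corners at (258,221) and (284,216) and the leaf corner at (228,235) match the projection for 3.14 rad to within 3 px. A leaf at 3.04 rad would sit 5–7 px higher in the image.

Run:
```python
from h import *
for p,n in(((355,216),'A'),): pass
a=cv2.imread('pics/side1.png');b=cv2.imread('pics/side7.png')
print(np.abs(a[330:352,240:380].astype(int)-b[330:352,240:380]).mean(), bot.get_obs()['joint_vel'].round(3))
bot.job_done()
```

```text
28.490151515151513 [-0.033  0.01   0.008 -0.     0.     0.001]
the job is handed in; nothing more can be done
```

The divider leaf is turned right over its spine and lies flat on the other half of the book, and the job is handed in. I hooked the shut fingertips under the tab, followed its arc over the spine, and pressed the leaf down from above. Then I lifted the tool clear. It took about 8.5 s of the 46 s allowed.

**Last checks:**
- **Leaf:** pressing against it built up about 17 N with the fingertip stuck at 36.3 mm, which is the height of the leaf's upper face when flat. After I backed away, the tab and leaf corners in the side camera matched a leaf angle of 3.14 rad to within 3 px. A leaf at 3.04 rad would have sat 5–7 px higher.
- **Book and bystanders:** by eye, they stand where they did in the first pictures. I did not measure each one again.
- **Robot:** it was clear of everything at z = 0.22 m.

**A check that gave no answer:** a pixel difference between the first and last side pictures, around the book's front edge, came out large (28 grey levels). That strip had been covered by the tab and its shadow at the start, so it says nothing about whether the book moved.

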